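# Find the full parts tin by its weight

### The job

One of the three closed parts tins on the rubber mat is full of fittings and so clearly the heaviest: lift each tin clear of the mat to feel its weight, in order from the robot's left to its right, and stand the lighter ones back upright on the mat. Finish while still holding the heaviest tin up, upright and still above the mat, well clear of it (some 15 cm), ready for the mechanic to take. Do not tip a tin over, and leave the sockets and the nut where they are.

Things in the scene. Friction and masses are not known exactly. Their poses are not given: they have to be found in the camera images.
- mat: flat black rubber mat fixed to the bench, 280 mm along its own x, 480 mm along its own y, 6 mm thick. Origin: centre of its underside, on the bench top (z = 0). Its own y axis points roughly to the robot's left (it is turned by up to about 9 degrees). The tins stand on it, in a row along its y, about 150 mm apart.
- tin_left_center (a point): centre (half-way up) of the left of three identical closed round grey steel tins, by its place in the row at the start, left being +y. Each is an upright can 90 mm tall, 58 mm in diameter, its lid 60 mm in diameter over the top 14 mm; z axis up. On the mat this centre is 51 mm above the bench. Gripped round the body or the lid, from any side.
- tin_left: the same left tin; origin at the centre of its underside, 45 mm below the centre point. Contents unseen: one tin, any of the three, weighs 0.7 to 0.85 kg in all, the other two 0.2 to 0.5 kg each. The contents may shift by 2 or 3 mm inside.
- tin_middle_center (a point): centre (half-way up) of the middle of three identical closed round grey steel tins, by its place in the row at the start, left being +y. Each is an upright can 90 mm tall, 58 mm in diameter, its lid 60 mm in diameter over the top 14 mm; z axis up. On the mat this centre is 51 mm above the bench. Gripped round the body or the lid, from any side.
- tin_middle: the same middle tin; origin at the centre of its underside, 45 mm below the centre point. Contents unseen: one tin, any of the three, weighs 0.7 to 0.85 kg in all, the other two 0.2 to 0.5 kg each. The contents may shift by 2 or 3 mm inside.
- tin_right_center (a point): centre (half-way up) of the right of three identical closed round grey steel tins, by its place in the row at the start, left being +y. Each is an upright can 90 mm tall, 58 mm in diameter, its lid 60 mm in diameter over the top 14 mm; z axis up. On the mat this centre is 51 mm above the bench. Gripped round the body or the lid, from any side.
- tin_right: the same right tin; origin at the centre of its underside, 45 mm below the centre point. Contents unseen: one tin, any of the three, weighs 0.7 to 0.85 kg in all, the other two 0.2 to 0.5 kg each. The contents may shift by 2 or 3 mm inside.
- socket_tall_center (a point): dull steel socket, upright cylinder 34 mm in diameter, 50 mm tall, standing loose on the mat near the tins; the point is its centre. A bystander, to be left alone.
- socket_wide_center (a point): dark steel impact socket, upright cylinder 44 mm in diameter, 42 mm tall, standing loose on the mat near the tins; the point is its centre. A bystander, to be left alone.
- socket_small_center (a point): bright steel socket, upright cylinder 26 mm in diameter, 34 mm tall, standing loose on the mat near the tins; the point is its centre. A bystander, to be left alone.
- hex_nut_center (a point): brass hexagon nut lying flat, 36 mm over its corners, 14 mm tall, standing loose on the mat near the tins; the point is its centre. A bystander, to be left alone.

How it is judged:
On the way, in this order (a step that is already met when the one before it is completed fails the run):
1. the left tin is gripped and lifted clear of the mat (by at least 25 mm, for 0.2 s) (height (world z) of tin_left_center above 0.076 m and contact force between tin_left and the fingers above 1 N), for 0.2 s.
2. the middle tin is gripped and lifted clear of the mat (by at least 25 mm, for 0.2 s) (height (world z) of tin_middle_center above 0.076 m and contact force between tin_middle and the fingers above 1 N), for 0.2 s.
3. the right tin is gripped and lifted clear of the mat (by at least 25 mm, for 0.2 s) (height (world z) of tin_right_center above 0.076 m and contact force between tin_right and the fingers above 1 N), for 0.2 s.
At the end, for the whole second after the job is handed in: The heaviest tin is held by the fingers with its underside at least 10 cm above the bench, over the mat's area, within 20 degrees of upright and still; the other two tins stand upright, at rest and untouched on the mat (told by weight: a tin left on the mat presses on it with less than 5.8 N) ((((height (world z) of tin_left_center above 0.15 m and angle between tin_left_center's own z axis and vertical below 0.35 rad and contact force between tin_left and the fingers above 1 N and contact force between tin_left and mat below 0.1 N and linear speed of tin_left below 0.05 m/s and x of tin_left_center in the frame of mat between -0.14 and 0.14 m and y of tin_left_center in the frame of mat between -0.24 and 0.24 m) and (contact force between tin_middle and mat between 1.2 and 5.8 N and angle between tin_middle_center's own z axis and vertical below 0.08 rad and height (world z) of tin_middle_center below 0.056 m and linear speed of tin_middle below 0.05 m/s and contact force between tin_middle and the fingers below 0.1 N) and (contact force between tin_right and mat between 1.2 and 5.8 N and angle between tin_right_center's own z axis and vertical below 0.08 rad and height (world z) of tin_right_center below 0.056 m and linear speed of tin_right below 0.05 m/s and contact force between tin_right and the fingers below 0.1 N)) or ((height (world z) of tin_middle_center above 0.15 m and angle between tin_middle_center's own z axis and vertical below 0.35 rad and contact force between tin_middle and the fingers above 1 N and contact force between tin_middle and mat below 0.1 N and linear speed of tin_middle below 0.05 m/s and x of tin_middle_center in the frame of mat between -0.14 and 0.14 m and y of tin_middle_center in the frame of mat between -0.24 and 0.24 m) and (contact force between tin_left and mat between 1.2 and 5.8 N and angle between tin_left_center's own z axis and vertical below 0.08 rad and height (world z) of tin_left_center below 0.056 m and linear speed of tin_left below 0.05 m/s and contact force between tin_left and the fingers below 0.1 N) and (contact force between tin_right and mat between 1.2 and 5.8 N and angle between tin_right_center's own z axis and vertical below 0.08 rad and height (world z) of tin_right_center below 0.056 m and linear speed of tin_right below 0.05 m/s and contact force between tin_right and the fingers below 0.1 N)) or ((height (world z) of tin_right_center above 0.15 m and angle between tin_right_center's own z axis and vertical below 0.35 rad and contact force between tin_right and the fingers above 1 N and contact force between tin_right and mat below 0.1 N and linear speed of tin_right below 0.05 m/s and x of tin_right_center in the frame of mat between -0.14 and 0.14 m and y of tin_right_center in the frame of mat between -0.24 and 0.24 m) and (contact force between tin_left and mat between 1.2 and 5.8 N and angle between tin_left_center's own z axis and vertical below 0.08 rad and height (world z) of tin_left_center below 0.056 m and linear speed of tin_left below 0.05 m/s and contact force between tin_left and the fingers below 0.1 N) and (contact force between tin_middle and mat between 1.2 and 5.8 N and angle between tin_middle_center's own z axis and vertical below 0.08 rad and height (world z) of tin_middle_center below 0.056 m and linear speed of tin_middle below 0.05 m/s and contact force between tin_middle and the fingers below 0.1 N)))); the arm keeps its last pose, push and grip.
It fails at once if a tin is tipped over (angle between any of tin_left_center, tin_middle_center, tin_right_center's own z axis and vertical above 0.8 rad).
It fails at once if a socket or the nut on the mat is pushed more than 40 mm from its place (distance of any of socket_tall_center, socket_wide_center, socket_small_center, hex_nut_center from where it was at the start of the episode above 0.04 m).
It also fails if it takes over 69 s, if anything falls off the work surface, if the arm or the gripper's body presses on something with over 40 N, if the wrist force passes 120 N, or if a joint passes its speed limit or range.

### The arm

A 6-joint arm with a two-finger parallel gripper is mounted at the origin on the work surface. World frame = base frame: x ahead of the robot, y to its left, z up, the work surface at z = 0. Lengths are in m, angles in rad, forces in N, time in s.
With the tool pointing down it reaches from about 0.4 to 0.825 m from the base axis. Payload 7 kg.
Tool frame: the origin (TCP) lies on the centre line of the jaws, within the pads' length; the fingertips stand 8 mm ahead of it and the grasp point (between the pads) lies 11 mm behind it; z points along the fingers, y is the direction in which the jaws open and shut (so a half turn about z gives the same grasp; the last joint's range is limited). The gripper opens to 85 mm and grips with 20 to 120 N. Pads are 22 mm wide; open, the fingers measure 114 mm over their backs; the gripper's body (76 mm by 85 mm) begins 54 mm behind the grasp point. The pads swing forward as they close: fully open they stand 13 mm farther back than shut.
Start: joints at [1.564, 0.359, 0.012, 0, -1.224, -0.288], TCP at [0.196, 0.646, 0.239] pointing down, gripper open.
Joint ranges: [-3.07, 3.07], [-1.43, 2.12], [-1.02, 1.25], [-3.03, 1.67], [-3.05, -0], [-3.03, 3.03]. Speed limits (rad/s): [2.39, 2.39, 3.01, 3.14, 3.14, 3.14].

### API

Orientations are given as a unit quaternion [x, y, z, w].
In Python, from workcell import robot gives the robot as it stands. The module is installed in compiled form; this text tells all that it offers.
- The arm moves only by the tool step_arm, never from a script. Its argument "deltas" is a list of rows, each a list of 7 numbers: the turn, a rotation vector about the tool's x, y, z in degrees, then the shift along the tool's x, y, z in m, then the opening, from 0 (shut) to 1 (fully open). A call has 1 to 20 rows; each row shifts and turns the commanded pose from where the row before left it, along the tool's axes as they then stand; what a row does not reach is not made up. A row lasts 1/12 s, in which the tool goes at most 41.7 mm and 7.16 degrees, less where a joint would pass 70% of its speed; a pose out of reach is approached as far as the arm can. A call is refused whole if a number of a shift passes 0.0417 or a number of a turn 7.16, either way. A call with a gripper value outside its range is refused whole. The fingers move at their own pace and stop on an object; "force" is the grip in N (left out, the last holds). Time passes only in rows, so rows that do not move let the fingers close. It gives the time, the measured TCP pose, the force and the opening at its end, in the units of the state.
- robot.observe(): the state, without advancing time (a new reading comes with each control period).
- robot.read_camera(name): name is "side" or "top" or "wrist"; returns a dict with "color" (384x512x3 uint8, red, green, blue), "z_map" (384x512 float32, m along the optical axis (not along the pixel's ray), 0 where there is no reading), "mtx" (3x3 intrinsics, pixels), "R" (3x3) and "t" (3): a world point X has camera coordinates R X + t. Camera axes: x right, y down, z forward; pixel columns grow to the right and rows downward; lengths in m; the calibration is good to about 2 mm. A picture is of the moment at which its call begins.
- robot.hand_in(): hands the job in, once; it reports no verdict.
The state is a dict: "time_s": time; "joint_positions": joint angles; "joint_vel": joint speeds; "joint_torque": joint torques, N m; "ee_pos": TCP position; "eef_rot": TCP orientation; "ft_force": force on the tool from outside, world axes, zero at the start; "torque": the same for the moment, N m; "finger_gap": finger opening in m.
Only numpy, scipy, OpenCV 4.12 (cv2) and the standard library are available. Lean on these libraries where they do the work, as an engineer would, in place of code of your own. Each camera call takes 0.05 s, during which the arm holds its last target. There are 200 camera calls.

## Working session

There is one attempt and no reset: what is moved stays moved. The work goes in short steps, Python scripts to look and compute and a tool call to move; the robot and the scene stay as the last step left them, time stands still between calls to the robot, and variables do not carry over. Pictures are saved under pics/ and viewed, about 8 in all and at most 12, crops included, and the job is handed in when it is done.

Besides the shell and the picture viewer there is one more tool, called as name(argument=value, ...) on one line, values as JSON. step_arm: Moves the arm, as the interface text tells. Its arguments: {"type":"object","properties":{"deltas":{"type":"array","items":{"type":"array","items":{"type":"number"}}},"force":{"type":"number"}},"required":["deltas"]}

```bash
mkdir -p pics
python3 - <<'E'
from workcell import robot
import cv2,numpy as np
s=robot.observe();print(s)
ims=[]
for n in("top","side"):
    c=robot.read_camera(n);np.savez(n+'0.npz',**c);ims.append(c['color'][:,:,::-1]);print(n,c['mtx'].tolist(),c['R'].round(3).tolist(),c['t'].round(3).tolist())
    cv2.imwrite(f'pics/{n}0.png',ims[-1])
E
```

```text
{'time_s': 0.0, 'joint_positions': array([ 1.56409901e+00,  3.59385023e-01,  1.10420241e-02, -3.47249615e-04,
       -1.22410523e+00, -2.88133299e-01]), 'joint_vel': array([ 0.00053552,  0.00015069, -0.00078426, -0.00023354,  0.00037083,
        0.00096125]), 'joint_torque': array([-2.68720951e-04, -5.83331680e+01,  2.93406379e+01,  6.93679288e+00,
       -5.84382797e-03, -1.26413951e-05]), 'ee_pos': array([0.19600759, 0.64541348, 0.23835808]), 'eef_rot': array([ 9.89144989e-01, -1.46940402e-01, -4.57889513e-05,  8.40684294e-04]), 'ft_force': array([ 0.39457064,  0.26596836, -0.4233549 ]), 'torque': array([-0.00150039,  0.00998724, -0.0388787 ]), 'finger_gap': 0.0857915834468254}
top [[380.82908563454527, 0.0, 257.6929677185695], [0.0, 380.82908563454527, 189.8848992525818], [0.0, 0.0, 1.0]] [[-0.019, -1.0, -0.014], [-0.995, 0.02, -0.098], [0.098, 0.012, -0.995]] [0.042, 0.582, 0.761]
side [[435.14309939615043, 0.0, 252.66147956806782], [0.0, 435.14309939615043, 200.6979631261953], [0.0, 0.0, 1.0]] [[0.879, -0.477, -0.005], [-0.337, -0.615, -0.713], [0.337, 0.629, -0.701]] [-0.476, 0.265, 0.54]
```

View pics/top0.png

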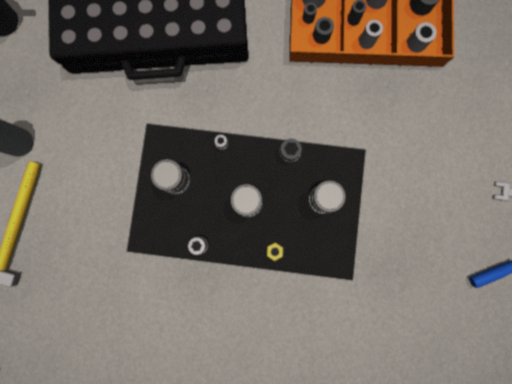

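View pics/side0.png

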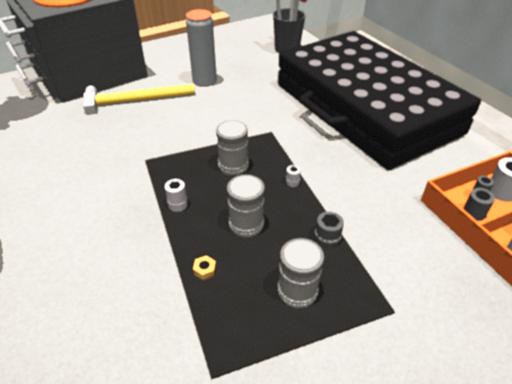

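The top view shows the tin lids at about (167,176) left, (246,200) middle and (329,196) right. The sockets are at (221,141), (291,150) and (197,246), and the nut is at (275,252). In the side view the lids are at (232,131), (245,188) and (302,255).

```bash
cat > h.py <<'E'
import numpy as np,cv2
def ld(n): return dict(np.load(n))
def ray(c,p):
    d=c['R'].T@np.linalg.inv(c['mtx'])@[p[0],p[1],1.]; return -c['R'].T@c['t'],d
def onz(c,p,z):
    o,d=ray(c,p); return o+d*(z-o[2])/d[2]
def tri(a,p,b,q):
    o1,d1=ray(a,p);o2,d2=ray(b,q)
    s=np.linalg.lstsq(np.c_[d1,-d2],o2-o1,rcond=None)[0]
    A,B=o1+s[0]*d1,o2+s[1]*d2; return (A+B)/2,np.linalg.norm(A-B)
def cloud(c):
    v,u=np.mgrid[:384,:512];z=c['z_map'];k=c['mtx']
    P=np.stack([(u-k[0,2])/k[0,0]*z,(v-k[1,2])/k[1,1]*z,z],-1)
    return (P-c['t'])@c['R']
E
python3 - <<'E'
from h import *
T,S=ld('top0.npz'),ld('side0.npz')
def lids(c,seeds):
    W=cloud(c);m=((W[...,2]>.085)&(W[...,2]<.11)&(c['z_map']>0)).astype(np.uint8)
    n,L,st,ce=cv2.connectedComponentsWithStats(m); out=[]
    for s in seeds:
        i=L[s[1],s[0]]; cc=max(cv2.findContours((L==i).astype(np.uint8),0,1)[0],key=len)
        P=W[L==i]; print(s,st[i],'medz',np.median(P[:,2]).round(4),'fit',[round(x,1) for x in cv2.minEnclosingCircle(cc)[0]])
        top=(L==i)&(W[...,2]>np.median(P[:,2])-.003)
        cc=max(cv2.findContours(top.astype(np.uint8),0,1)[0],key=len)
        out.append(cv2.fitEllipse(cc)[0]);print('  ell',cv2.fitEllipse(cc))
    return out
a=lids(T,[(167,176),(246,200),(329,196)]);b=lids(S,[(232,131),(245,188),(302,255)])
for p,q in zip(a,b): print('tri',tri(T,p,S,q),'top',onz(T,p,.096).round(4),'side',onz(S,q,.096).round(4))
for n,p,h in[('small',(221,141),.04),('wide',(291,150),.048),('tall',(197,246),.056),('nut',(275,252),.02)]+[('corner',q,.006) for q in[(147,125),(365,150),(352,279),(128,250)]]: print(n,onz(T,p,h).round(3))
E
```

```text
(167, 176) [151 159  32  31 781] medz 0.0966 fit [166.5, 174.4]
  ell ((165.94874572753906, 173.98837280273438), (29.774858474731445, 30.302480697631836), 54.397918701171875)
(246, 200) [231 184  31  31 773] medz 0.0964 fit [245.6, 199.2]
  ell ((245.8129119873047, 199.05715942382812), (30.295385360717773, 30.45865249633789), 159.63385009765625)
(329, 196) [313 180  32  32 787] medz 0.0962 fit [328.8, 195.6]
  ell ((329.0878601074219, 195.56227111816406), (30.07626724243164, 30.559457778930664), 98.58097076416016)
(232, 131) [216 120  32  24 622] medz 0.0968 fit [231.5, 131.5]
  ell ((231.33358764648438, 129.335693359375), (18.769264221191406, 31.557876586914062), 88.24994659423828)
(245, 188) [227 175  37  30 913] medz 0.0969 fit [245.1, 189.5]
  ell ((244.98997497558594, 187.31275939941406), (25.14313507080078, 36.682334899902344), 89.0218505859375)
(302, 255) [ 280  238   44   39 1372] medz 0.0969 fit [301.1, 257.5]
  ell ((301.4919738769531, 255.3024444580078), (34.24972915649414, 42.9825553894043), 99.42681884765625)
tri (array([0.60996441, 0.20598095, 0.09262775]), np.float64(0.001911888567670637)) top [0.6104 0.2047 0.096 ] side [0.6071 0.202  0.096 ]
tri (array([0.55861474, 0.05348405, 0.09210888]), np.float64(0.0021337682261210896)) top [0.5593 0.0529 0.096 ] side [0.5557 0.0501 0.096 ]
tri (array([ 0.56263836, -0.10512054,  0.09120984]), np.float64(0.0011637615629382769)) top [ 0.5628 -0.1046  0.096 ] side [ 0.5597 -0.1079  0.096 ]
small [0.685 0.105 0.04 ]
wide [ 0.661 -0.039  0.048]
tall [0.471 0.153 0.056]
nut [ 0.454 -0.002  0.02 ]
corner [0.732 0.27  0.006]
corner [ 0.667 -0.201  0.006]
corner [ 0.395 -0.161  0.006]
corner [0.463 0.307 0.006]
```

step_arm(deltas=[[0, 0, 0, 0.029, 0.0168, 0, 1], [0, 0, 0, 0.029, 0.0168, 0, 1], [0, 0, 0, 0.029, 0.0168, 0, 1], [0, 0, 0, 0.029, 0.0168, 0, 1], [0, 0, 0, 0.029, 0.0168, 0, 1], [0, 0, 0, 0.029, 0.0168, 0, 1], [0, 0, 0, 0.029, 0.0168, 0, 1], [0, 0, 0, 0.029, 0.0168, 0, 1], [0, 0, 0, 0.029, 0.0168, 0, 1], [0, 0, 0, 0.029, 0.0168, 0, 1], [0, 0, 0, 0.029, 0.0168, 0, 1], [0, 0, 0, 0.029, 0.0168, 0, 1], [0, 0, 0, 0.029, 0.0168, 0, 1], [0, 0, 0, 0.029, 0.0168, 0, 1], [0, 0, 0, 0.029, 0.0168, 0, 1], [0, 0, 0, 0.029, 0.0168, 0, 1], [0, 0, 0, 0.029, 0.0168, 0, 1], [0, 0, 0, 0.029, 0.0168, 0, 1], [0, 0, 0, 0, 0, 0, 1], [0, 0, 0, 0, 0, 0, 1]], force=70)

```text
time_s: 1.77
ee_pos: [0.6084, 0.2031, 0.2383]
eef_rot: [0.989, -0.148, -0.001, 0.0]
ft_force: [-0.2, -0.6, 0.0]
finger_gap: 0.0853
```

```bash
cat > w.py <<'E'
import sys
from h import *
from workcell import robot
from scipy.spatial.transform import Rotation as Ro
s=robot.observe();c=robot.read_camera('wrist');cv2.imwrite(f'pics/{sys.argv[1]}.png',c['color'][:,:,::-1])
np.savez(sys.argv[1]+'.npz',**c)
R=Ro.from_quat(s['eef_rot']).as_matrix();print(s['time_s'],s['ee_pos'].round(4),s['ft_force'].round(2),s['finger_gap'],R.round(3).tolist(),s['joint_positions'].round(2))
W=cloud(c);m=((W[...,2]>.088)&(W[...,2]<.106)&(c['z_map']>0)).astype(np.uint8)
for q in cv2.findContours(m,0,1)[0]:
    if cv2.contourArea(q)<300: continue
    (x,y),r=cv2.minEnclosingCircle(q);e=cv2.fitEllipse(q);P=onz(c,e[0],.096);print((x,y,r),e,P.round(4),'tool delta',(R.T@(P-s['ee_pos'])).round(4))
E
python3 w.py w1
```

```text
1.7667 [0.6084 0.2031 0.2383] [-0.16 -0.64  0.  ] 0.0853034907705861 [[0.956, -0.294, -0.001], [-0.294, -0.956, -0.001], [-0.001, 0.001, -1.0]] [ 0.63  0.31 -0.07 -0.   -1.2   0.65]
(441.3414611816406, 185.11752319335938, 37.66129684448242) ((441.5902404785156, 185.7185516357422), (65.51951599121094, 74.30413055419922), 63.70991134643555) [0.5597 0.0527 0.096 ] tool delta [-0.0022  0.1579  0.1425]
(255.74163818359375, 181.32875061035156, 34.838130950927734) ((255.7232666015625, 181.07081604003906), (67.92322540283203, 68.76045989990234), 86.92256927490234) [0.6101 0.2026 0.096 ] tool delta [ 0.0019 -0.0002  0.1423]
```

View pics/w1.png

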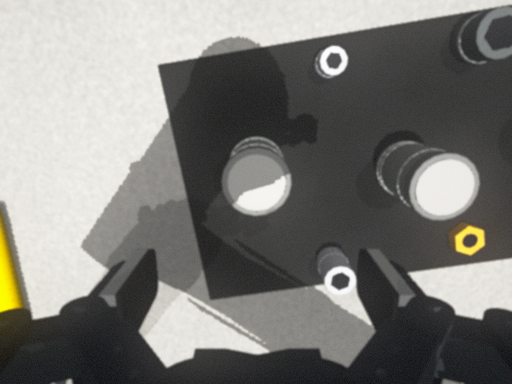

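The wrist view has the left lid at (256,181), which is almost under the TCP (2 mm off). I'll descend and grip.

step_arm(deltas=[[0, 0, 0, 0.002, 0, 0.02, 1], [0, 0, 0, 0, 0, 0.02, 1], [0, 0, 0, 0, 0, 0.02, 1], [0, 0, 0, 0, 0, 0.02, 1], [0, 0, 0, 0, 0, 0.02, 1], [0, 0, 0, 0, 0, 0.02, 1], [0, 0, 0, 0, 0, 0.02, 1], [0, 0, 0, 0, 0, 0.02, 1], [0, 0, 0, 0, 0, 0.015, 1], [0, 0, 0, 0, 0, 0.01, 1], [0, 0, 0, 0, 0, 0.005, 1], [0, 0, 0, 0, 0, 0, 1], [0, 0, 0, 0, 0, 0, 0], [0, 0, 0, 0, 0, 0, 0], [0, 0, 0, 0, 0, 0, 0], [0, 0, 0, 0, 0, 0, 0], [0, 0, 0, 0, 0, 0, 0], [0, 0, 0, 0, 0, 0, 0], [0, 0, 0, 0, 0, 0, 0], [0, 0, 0, 0, 0, 0, 0]], force=70)

```text
time_s: 3.48
ee_pos: [0.6102, 0.2044, 0.0509]
eef_rot: [0.989, -0.147, 0.001, -0.001]
ft_force: [-2.6, -0.8, 6.2]
finger_gap: 0.058
```

step_arm(deltas=[[0, 0, 0, 0, 0, -0.005, 0], [0, 0, 0, 0, 0, -0.01, 0], [0, 0, 0, 0, 0, -0.01, 0], [0, 0, 0, 0, 0, -0.01, 0], [0, 0, 0, 0, 0, -0.01, 0], [0, 0, 0, 0, 0, -0.005, 0], [0, 0, 0, 0, 0, 0, 0], [0, 0, 0, 0, 0, 0, 0], [0, 0, 0, 0, 0, 0, 0], [0, 0, 0, 0, 0, 0, 0], [0, 0, 0, 0, 0, 0, 0], [0, 0, 0, 0, 0, 0, 0]])

```text
time_s: 4.48
ee_pos: [0.6095, 0.2041, 0.0988]
eef_rot: [0.989, -0.147, -0.0, 0.0]
ft_force: [1.2, 0.6, -3.1]
finger_gap: 0.0578
```

```bash
cat > ft.py <<'E'
from workcell import robot
import cv2,sys
r=[]
for i in range(3):
    c=robot.read_camera('side'); s=robot.observe(); r.append(s['ft_force'].round(2).tolist())
print(s['time_s'],r,s['ee_pos'].round(4),s['finger_gap'],s['joint_torque'].round(2),s['torque'].round(2))
if len(sys.argv)>1: cv2.imwrite(f'pics/{sys.argv[1]}.png',c['color'][:,:,::-1])
E
python3 ft.py s1
```

```text
4.6333 [[-0.01, -0.17, -2.41], [0.76, 0.2, -1.16], [-0.36, 0.62, -2.63]] [0.6096 0.2042 0.0991] 0.057943455826464506 [ -0.   -59.91  25.55   6.19  -0.    -0.  ] [-0.06  0.02  0.02]
```

View pics/s1.png

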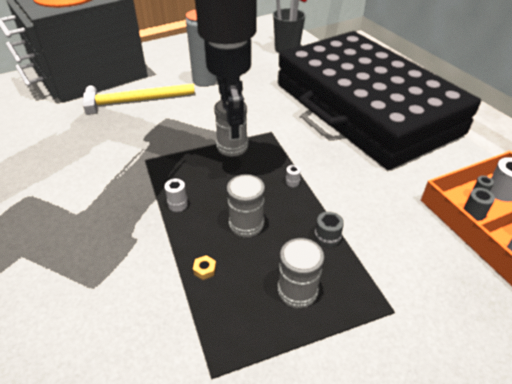

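The tin is up at image (232,130), and the force reads about 2–3 N, so it is light. I'll put it back.

step_arm(deltas=[[0, 0, 0, 0, 0, 0.01, 0], [0, 0, 0, 0, 0, 0.01, 0], [0, 0, 0, 0, 0, 0.01, 0], [0, 0, 0, 0, 0, 0.01, 0], [0, 0, 0, 0, 0, 0.005, 0], [0, 0, 0, 0, 0, 0.003, 0], [0, 0, 0, 0, 0, 0.001, 0], [0, 0, 0, 0, 0, 0, 0], [0, 0, 0, 0, 0, 0, 0], [0, 0, 0, 0, 0, 0, 1], [0, 0, 0, 0, 0, 0, 1], [0, 0, 0, 0, 0, 0, 1], [0, 0, 0, 0, 0, 0, 1], [0, 0, 0, 0, 0, 0, 1], [0, 0, 0, 0, 0, 0, 1], [0, 0, 0, 0, 0, 0, 1], [0, 0, 0, 0, 0, 0, 1]])

```text
time_s: 6.05
ee_pos: [0.6097, 0.2042, 0.0503]
eef_rot: [0.989, -0.147, -0.0, 0.0]
ft_force: [0.7, -0.4, 0.5]
finger_gap: 0.0851
```

step_arm(deltas=[[0, 0, 0, 0, 0, -0.01, 1], [0, 0, 0, 0, 0, -0.025, 1], [0, 0, 0, 0, 0, -0.025, 1], [0, 0, 0, 0, 0, -0.03, 1], [0, 0, 0, 0, 0, -0.03, 1], [0, 0, 0, 0, 0, -0.03, 1], [0, 0, 0, 0, 0, 0, 1], [0, 0, 0, -0.0005, 0.02, 0, 1], [0, 0, 0, -0.0005, 0.02, 0, 1], [0, 0, 0, -0.0005, 0.02, 0, 1], [0, 0, 0, -0.0005, 0.02, 0, 1], [0, 0, 0, -0.0005, 0.02, 0, 1], [0, 0, 0, -0.0005, 0.02, 0, 1], [0, 0, 0, -0.0005, 0.02, 0, 1], [0, 0, 0, -0.0005, 0.02, 0, 1], [0, 0, 0, 0, 0, 0, 1], [0, 0, 0, 0, 0, 0, 1]])

```text
time_s: 7.47
ee_pos: [0.5589, 0.0506, 0.2007]
eef_rot: [0.989, -0.148, 0.0, -0.0]
ft_force: [-0.0, -0.2, -0.9]
finger_gap: 0.0853
```

```bash
python3 w.py w2
```

```text
7.4667 [0.5589 0.0506 0.2007] [-0.04 -0.23 -0.9 ] 0.08534833853551618 [[0.956, -0.292, 0.0], [-0.292, -0.956, 0.0], [0.0, -0.0, -1.0]] [ 0.44  0.2  -0.3   0.   -1.07  0.83]
(256.0272216796875, 195.86734008789062, 39.8123779296875) ((255.96875, 195.4263458251953), (77.16705322265625, 78.51193237304688), 89.87840270996094) [0.5591 0.0506 0.096 ] tool delta [0.0002 0.     0.1047]
(42.5, 190.0, 44.3425178527832) ((42.54179382324219, 190.3404083251953), (74.85971069335938, 87.17979431152344), 115.68438720703125) [0.6088 0.1999 0.096 ] tool delta [ 0.004  -0.1573  0.1047]
(467.0514831542969, 127.9632339477539, 47.57097625732422) ((466.85357666015625, 127.83589172363281), (80.37686920166016, 93.6800765991211), 55.49243927001953) [ 0.5631 -0.1051  0.096 ] tool delta [0.0495 0.1477 0.1046]
```

Well centred on the middle tin. I'll descend, grip, lift and weigh.

step_arm(deltas=[[0, 0, 0, 0, 0, 0.02, 1], [0, 0, 0, 0, 0, 0.02, 1], [0, 0, 0, 0, 0, 0.02, 1], [0, 0, 0, 0, 0, 0.02, 1], [0, 0, 0, 0, 0, 0.02, 1], [0, 0, 0, 0, 0, 0.02, 1], [0, 0, 0, 0, 0, 0.015, 1], [0, 0, 0, 0, 0, 0.01, 1], [0, 0, 0, 0, 0, 0.005, 1], [0, 0, 0, 0, 0, 0, 1], [0, 0, 0, 0, 0, 0, 0], [0, 0, 0, 0, 0, 0, 0], [0, 0, 0, 0, 0, 0, 0], [0, 0, 0, 0, 0, 0, 0], [0, 0, 0, 0, 0, 0, 0], [0, 0, 0, 0, 0, 0, 0], [0, 0, 0, 0, 0, 0, 0], [0, 0, 0, 0, 0, 0, 0]], force=70)

```text
time_s: 9.02
ee_pos: [0.5598, 0.052, 0.0517]
eef_rot: [0.989, -0.147, 0.001, -0.0]
ft_force: [-2.0, -2.7, 5.7]
finger_gap: 0.0574
```

step_arm(deltas=[[0, 0, 0, 0, 0, -0.005, 0], [0, 0, 0, 0, 0, -0.01, 0], [0, 0, 0, 0, 0, -0.01, 0], [0, 0, 0, 0, 0, -0.01, 0], [0, 0, 0, 0, 0, -0.01, 0], [0, 0, 0, 0, 0, -0.005, 0], [0, 0, 0, 0, 0, 0, 0], [0, 0, 0, 0, 0, 0, 0], [0, 0, 0, 0, 0, 0, 0], [0, 0, 0, 0, 0, 0, 0], [0, 0, 0, 0, 0, 0, 0], [0, 0, 0, 0, 0, 0, 0]])

```text
time_s: 10.02
ee_pos: [0.5591, 0.0522, 0.0998]
eef_rot: [0.989, -0.147, -0.0, 0.0]
ft_force: [-0.8, 0.0, -3.6]
finger_gap: 0.0575
```

```bash
python3 ft.py s2
```

```text
10.1667 [[0.12, 0.46, -4.31], [-0.28, 0.16, -2.86], [0.01, 0.51, -5.42]] [0.5593 0.0523 0.1001] 0.05721427540497297 [-0.000e+00 -5.046e+01  2.489e+01  6.160e+00 -1.000e-02 -0.000e+00] [-0.03 -0.01  0.01]
```

About 4 N, so this one is light too. I'll put it back.

step_arm(deltas=[[0, 0, 0, 0, 0, 0.01, 0], [0, 0, 0, 0, 0, 0.01, 0], [0, 0, 0, 0, 0, 0.01, 0], [0, 0, 0, 0, 0, 0.01, 0], [0, 0, 0, 0, 0, 0.005, 0], [0, 0, 0, 0, 0, 0.003, 0], [0, 0, 0, 0, 0, 0.001, 0], [0, 0, 0, 0, 0, 0, 0], [0, 0, 0, 0, 0, 0, 0], [0, 0, 0, 0, 0, 0, 1], [0, 0, 0, 0, 0, 0, 1], [0, 0, 0, 0, 0, 0, 1], [0, 0, 0, 0, 0, 0, 1], [0, 0, 0, 0, 0, 0, 1], [0, 0, 0, 0, 0, 0, 1], [0, 0, 0, 0, 0, 0, 1], [0, 0, 0, 0, 0, 0, 1]])

```text
time_s: 11.58
ee_pos: [0.5594, 0.0523, 0.0513]
eef_rot: [0.989, -0.147, 0.0, 0.0]
ft_force: [0.3, -0.5, -0.5]
finger_gap: 0.0853
```

step_arm(deltas=[[0, 0, 0, 0, 0, -0.01, 1], [0, 0, 0, 0, 0, -0.025, 1], [0, 0, 0, 0, 0, -0.025, 1], [0, 0, 0, 0, 0, -0.03, 1], [0, 0, 0, 0, 0, -0.03, 1], [0, 0, 0, 0, 0, -0.03, 1], [0, 0, 0, 0, 0, 0, 1], [0, 0, 0, 0.0062, 0.0188, 0, 1], [0, 0, 0, 0.0062, 0.0188, 0, 1], [0, 0, 0, 0.0062, 0.0188, 0, 1], [0, 0, 0, 0.0062, 0.0188, 0, 1], [0, 0, 0, 0.0062, 0.0188, 0, 1], [0, 0, 0, 0.0062, 0.0188, 0, 1], [0, 0, 0, 0.0062, 0.0188, 0, 1], [0, 0, 0, 0.0062, 0.0188, 0, 1], [0, 0, 0, 0, 0, 0, 1], [0, 0, 0, 0, 0, 0, 1]])

```text
time_s: 13.0
ee_pos: [0.5629, -0.1068, 0.2017]
eef_rot: [0.989, -0.148, 0.0, -0.0]
ft_force: [-0.0, 0.5, 1.0]
finger_gap: 0.0856
```

```bash
python3 w.py w3
```

```text
13.0 [ 0.5629 -0.1068  0.2017] [-0.05  0.5   1.02] 0.08562482294474785 [[0.956, -0.292, 0.0], [-0.292, -0.956, 0.0], [0.0, -0.0, -1.0]] [ 0.15  0.22 -0.27  0.   -1.08  1.12]
(69.08157348632812, 256.2703857421875, 40.3276252746582) ((69.15768432617188, 256.11883544921875), (69.27493286132812, 79.31995391845703), 107.08570098876953) [0.5582 0.0478 0.096 ] tool delta [-0.0498 -0.1465  0.1057]
(256.7718200683594, 194.5789337158203, 39.776126861572266) ((256.86328125, 195.0310821533203), (76.7403793334961, 78.3105697631836), 89.8152084350586) [ 0.5629 -0.1075  0.096 ] tool delta [1.000e-04 7.000e-04 1.057e-01]
```

View pics/w3.png

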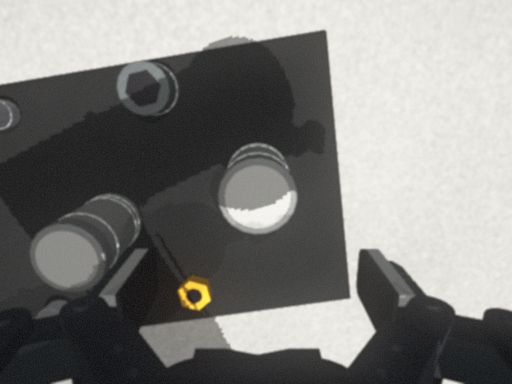

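The right lid is at (257,195), centred under the tool, and the middle tin stands upright at (67,256). Next I'll grip the right tin.

step_arm(deltas=[[0, 0, 0, 0, 0, 0.02, 1], [0, 0, 0, 0, 0, 0.02, 1], [0, 0, 0, 0, 0, 0.02, 1], [0, 0, 0, 0, 0, 0.02, 1], [0, 0, 0, 0, 0, 0.02, 1], [0, 0, 0, 0, 0, 0.02, 1], [0, 0, 0, 0, 0, 0.015, 1], [0, 0, 0, 0, 0, 0.01, 1], [0, 0, 0, 0, 0, 0.005, 1], [0, 0, 0, 0, 0, 0, 1], [0, 0, 0, 0, 0, 0, 0], [0, 0, 0, 0, 0, 0, 0], [0, 0, 0, 0, 0, 0, 0], [0, 0, 0, 0, 0, 0, 0], [0, 0, 0, 0, 0, 0, 0], [0, 0, 0, 0, 0, 0, 0], [0, 0, 0, 0, 0, 0, 0], [0, 0, 0, 0, 0, 0, 0]], force=80)

```text
time_s: 14.55
ee_pos: [0.5638, -0.1063, 0.0529]
eef_rot: [0.989, -0.147, 0.001, -0.0]
ft_force: [-2.2, -1.0, 5.4]
finger_gap: 0.0574
```

step_arm(deltas=[[0, 0, 0, 0, 0, -0.005, 0], [0, 0, 0, 0, 0, -0.01, 0], [0, 0, 0, 0, 0, -0.01, 0], [0, 0, 0, 0, 0, -0.01, 0], [0, 0, 0, 0, 0, -0.01, 0], [0, 0, 0, 0, 0, -0.005, 0], [0, 0, 0, 0, 0, 0, 0], [0, 0, 0, 0, 0, 0, 0], [0, 0, 0, 0, 0, 0, 0], [0, 0, 0, 0, 0, 0, 0], [0, 0, 0, 0, 0, 0, 0], [0, 0, 0, 0, 0, 0, 0]])

```text
time_s: 15.55
ee_pos: [0.5629, -0.106, 0.1008]
eef_rot: [0.989, -0.147, -0.0, 0.0]
ft_force: [0.1, -0.3, -7.7]
finger_gap: 0.057
```

```bash
python3 ft.py s3
```

```text
15.7 [[-0.31, -0.34, -8.39], [-1.24, -0.89, -7.43], [-0.09, -0.13, -8.52]] [ 0.563  -0.106   0.1011] 0.05687015016058575 [-0.000e+00 -5.383e+01  2.636e+01  6.730e+00 -2.000e-02 -0.000e+00] [-0.01 -0.   -0.01]
```

About 8 N, so the right tin is the heaviest. I'll raise it to about 15 cm clear and hold.

step_arm(deltas=[[0, 0, 0, 0, 0, -0.005, 0], [0, 0, 0, 0, 0, -0.015, 0], [0, 0, 0, 0, 0, -0.015, 0], [0, 0, 0, 0, 0, -0.015, 0], [0, 0, 0, 0, 0, -0.015, 0], [0, 0, 0, 0, 0, -0.015, 0], [0, 0, 0, 0, 0, -0.015, 0], [0, 0, 0, 0, 0, -0.01, 0], [0, 0, 0, 0, 0, 0, 0], [0, 0, 0, 0, 0, 0, 0], [0, 0, 0, 0, 0, 0, 0], [0, 0, 0, 0, 0, 0, 0], [0, 0, 0, 0, 0, 0, 0], [0, 0, 0, 0, 0, 0, 0], [0, 0, 0, 0, 0, 0, 0], [0, 0, 0, 0, 0, 0, 0], [0, 0, 0, 0, 0, 0, 0], [0, 0, 0, 0, 0, 0, 0]])

```text
time_s: 17.2
ee_pos: [0.5631, -0.106, 0.2063]
eef_rot: [0.989, -0.147, -0.0, 0.0]
ft_force: [0.4, 0.7, -8.3]
finger_gap: 0.0573
```

```bash
python3 ft.py s4
```

```text
17.35 [[0.29, -0.42, -8.66], [-0.34, -0.06, -7.54], [-0.74, 0.39, -8.31]] [ 0.5631 -0.106   0.2063] 0.057190138106456054 [ 0.000e+00 -4.963e+01  3.094e+01  7.900e+00 -2.000e-02 -0.000e+00] [ 0.    0.02 -0.04]
```

View pics/s4.png

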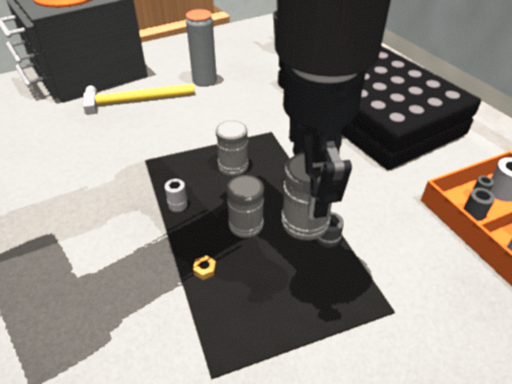

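The right tin is held upright at (306,195). The other two stand at (232,147) and (245,205), and the sockets and nut are where they were.

```bash
python3 -c "
from workcell import robot
print(robot.hand_in())"
```

```text
the job is handed in; nothing more can be done
None
```

I lifted and weighed the three tins from left to right: left about 2–3 N, middle about 3–5 N, right about 8 N. The left and middle tins went back on the mat. I handed the job in at about 17 s with the right tin, the heaviest, gripped at 80 N.

**Last checks:**
- **Held tin:** the fingers were at a 57 mm gap, the tool was at a steady height of 0.206 m and the load read about 8.2 N. That puts the tin's underside about 15 cm above the mat.
- **Left on the mat:** the last side picture showed the held tin upright, the other two tins standing, and the nut and visible sockets in their places. In that picture the small socket was hidden behind the arm and the wide socket was partly covered.
- **Disagreement:** the height found from the top and side views came out 3–5 mm low at the lids (91–93 mm). The depth readings gave 96–97 mm, matching the stated height, so I worked from 96 mm. Horizontal positions agreed to about 3–5 mm.

No check failed. The hand-in reported no verdict.

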